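# Load the tasting caddy

### The job

Load the light wooden caddy for the next tasting round: the two jars with an orange sticker on the lid, the jar of cocktail sticks and the stack of cups with the white spoons go in, each standing upright on the floor of its own compartment, with the two heavy jars in diagonally opposite compartments so that the load is even. Do not tip the caddy or shove it out of its place, and leave the other jars and the stack of cups without spoons standing where they are.

Things in the scene. Friction and masses are not known exactly. Their poses are not given: they have to be found in the camera images.
- caddy: The light wooden caddy: a loose, low, open square tray 200 x 200 mm and 28 mm high (about 0.25 kg), cork-lined, parted by a cross of 4 mm dividers as high as the outer walls into four equal compartments, each 94 x 94 mm inside. Its two dark wire grips are only for show. Origin: centre of its underside; the inner floor is 4 mm above it, the wall tops 28 mm. x and y run along its sides; the compartment centres are at x = +-49 mm, y = +-49 mm in this frame.
- jar_a_mid (a point): One of the two opened tasting jars: low glass jar of spread with a round orange sticker, 46 mm across, on its black screw lid; body 68 mm across, 67 mm tall, lid 62 mm across in the top 17 mm; about 0.27 kg, the heaviest things to go into the caddy. Round, so any grasp direction will do; grip it in its upper half. The point is on its axis, half-way up; z is up along the axis.
- jar_b_mid (a point): The other opened tasting jar with the orange sticker on its black lid, same in look and size (68 mm across, 67 mm tall, lid 62 mm across in the top 17 mm, about 0.27 kg). The point is on its axis, half-way up; z is up along the axis.
- toothpicks_mid (a point): Small clear jar packed with wooden cocktail sticks, 45 mm across at the most, firm body 36 mm across, 68 mm tall, 0.06 kg. The point is on its axis, half-way up; z is up along the axis.
- spoon_cups_mid (a point): Stack of clear plastic portion cups, 60 mm across at its widest, with white tasting spoons standing in the top cup; cups 90 mm tall, 122 mm with the spoons, 0.08 kg. Grip it round the cups, 55 to 80 mm above the foot. The point is on its axis, half-way up; z is up along the axis. That is 61 mm above the foot.
- mustard_mid (a point): Look-alike that stays: glass jar with a green screw lid, 74 mm across, 83 mm tall. The point is on its axis, half-way up; z is up along the axis.
- plain_cups_mid (a point): Look-alike that stays: stack of clear plastic cups with no spoons in it, 65 mm across, 122 mm tall. The point is on its axis, half-way up; z is up along the axis.
- plain_jar_mid (a point): Look-alike that stays: low jar of spread like the other two (68 mm across, 67 mm tall) but its black lid bears no orange sticker. The point is on its axis, half-way up; z is up along the axis.

How it is judged:
At the end, for the whole second after the job is handed in: The four things stand upright (0.12 rad) on the floor of the caddy, each in its own compartment, the orange-stickered jars diagonally opposite; the caddy is level and within 50 mm of its place, the three look-alikes upright and within 30 mm of theirs; all is at rest (x of jar_a_mid in the frame of caddy between -0.09 and 0.09 m and y of jar_a_mid in the frame of caddy between -0.09 and 0.09 m and z of jar_a_mid in the frame of caddy between 0.0275 and 0.0455 m and angle between each of jar_a_mid, jar_b_mid, toothpicks_mid, spoon_cups_mid's own z axis and vertical below 0.12 rad and x of jar_b_mid in the frame of caddy between -0.09 and 0.09 m and y of jar_b_mid in the frame of caddy between -0.09 and 0.09 m and z of jar_b_mid in the frame of caddy between 0.0275 and 0.0455 m and x of toothpicks_mid in the frame of caddy between -0.09 and 0.09 m and y of toothpicks_mid in the frame of caddy between -0.09 and 0.09 m and z of toothpicks_mid in the frame of caddy between 0.028 and 0.046 m and x of spoon_cups_mid in the frame of caddy between -0.09 and 0.09 m and y of spoon_cups_mid in the frame of caddy between -0.09 and 0.09 m and z of spoon_cups_mid in the frame of caddy between 0.055 and 0.073 m and ((x of jar_a_mid in the frame of caddy above 0 m and x of jar_b_mid in the frame of caddy below 0 m) or (x of jar_a_mid in the frame of caddy below 0 m and x of jar_b_mid in the frame of caddy above 0 m)) and ((y of jar_a_mid in the frame of caddy above 0 m and y of jar_b_mid in the frame of caddy below 0 m) or (y of jar_a_mid in the frame of caddy below 0 m and y of jar_b_mid in the frame of caddy above 0 m)) and ((x of toothpicks_mid in the frame of caddy above 0 m and x of spoon_cups_mid in the frame of caddy below 0 m) or (x of toothpicks_mid in the frame of caddy below 0 m and x of spoon_cups_mid in the frame of caddy above 0 m)) and ((y of toothpicks_mid in the frame of caddy above 0 m and y of spoon_cups_mid in the frame of caddy below 0 m) or (y of toothpicks_mid in the frame of caddy below 0 m and y of spoon_cups_mid in the frame of caddy above 0 m)) and distance of caddy from where it was at the start of the episode below 0.05 m and angle between caddy's own z axis and vertical below 0.06 rad and angle between each of mustard_mid, plain_cups_mid, plain_jar_mid's own z axis and vertical below 0.15 rad and distance of each of mustard_mid, plain_cups_mid, plain_jar_mid from where it was at the start of the episode below 0.03 m and linear speed of each of jar_a, jar_b, toothpicks, spoon_cups, caddy below 0.03 m/s); the robot touches nothing.
It fails at once if the caddy is tipped by more than about 11 degrees (angle between caddy's own z axis and vertical above 0.2 rad).
It fails at once if a look-alike is shoved more than 30 mm, lifted or knocked over (distance of any of mustard_mid, plain_cups_mid, plain_jar_mid from where it was at the start of the episode above 0.03 m).
It fails at once if the caddy is shoved more than 50 mm (distance of caddy from where it was at the start of the episode above 0.05 m).
It also fails if it takes over 120 s, if anything falls off the work surface, if the arm or the gripper's body presses on something with over 40 N, if the wrist force passes 120 N, or if a joint passes its speed limit or range.

### The arm

A 7-joint arm with a two-finger parallel gripper is mounted at the origin on a cart in front of the work surface, level with it; the furniture and walls round the work are solid. World frame = base frame: x ahead of the robot, y to its left, z up, the work surface at z = 0. Lengths are in m, angles in rad, forces in N, time in s.
With the tool pointing down it reaches from about 0.4 to 0.85 m from the base axis. Payload 10.4 kg.
Tool frame: the origin (TCP) lies at the very end of the fingers, on their centre line; the grasp point (between the pads) lies 19 mm behind it; z points along the fingers, y is the direction in which the jaws open and shut (so a half turn about z gives the same grasp; the last joint's range is limited). The gripper opens to 87 mm and grips with 3 to 60 N. Pads are 19 mm wide; open, the fingers measure 117 mm over their backs; the gripper's body (75 mm by 190 mm) begins 51 mm behind the grasp point.
Start: joints at [-1.305, 0.332, -0.065, 1.46, 0.022, 1.35, -0.088], TCP at [0.178, 0.599, 0.223] pointing down, gripper open.
Joint ranges: [-2.6, 2.6], [-0.5, 2.12], [-1.47, 1.34], [0.16, 2.42], [-1.27, 4.41], [0.06, 2.06], [-2.6, 2.6]. Speed limits (rad/s): [2.22, 2.22, 2.79, 2.79, 3.14, 3.14, 3.14].

### API

Orientations are given as a unit quaternion [x, y, z, w].
In Python, from bench import r, eyes, job gives the robot as it stands. The module is installed in compiled form; this text tells all that it offers.
- The arm moves only by the tool play_rows, never from a script. Its argument "motion" is a list of rows, each a list of 7 numbers: the shift along the tool's x, y, z as a fraction of full scale, then the turn, a rotation vector about the tool's x, y, z as a fraction of full scale, then the opening in per cent of the stroke, from 0 (shut) to 100 (fully open). A call has 1 to 5 rows; each row is the pose to reach, as a shift and turn from the pose commanded when the call began, along the tool's axes at that moment; what a row does not reach only later rows make up. Full scale, the value 1, is 0.2 m for a shift and 90 degrees for a turn. A row lasts 1/8 s, in which the tool goes at most 62.5 mm and 10.7 degrees, less where a joint would pass 70% of its speed; a pose out of reach is approached as far as the arm can. A call with a number of a shift or a turn outside -1 to 1 is refused whole. A call with a gripper value outside its range is refused whole. The fingers move at their own pace and stop on an object; "squeeze" is the grip in N (left out, the last holds). Time passes only in rows, so rows that repeat a pose let the fingers close. It gives the time, the measured TCP pose, the force and the opening at its end, in the units of the state.
- r.read_state(): the state, without advancing time (a new reading comes with each control period).
- eyes.camera(name): name is "scene" or "top" or "wrist"; returns a dict with "image" (400x640x3 uint8, red, green, blue), "mtx" (3x3 intrinsics, pixels), "dist" ([k1, k2, p1, p2, k3] as OpenCV has them; the pictures are not rectified), "R" (3x3) and "t" (3): a world point X has camera coordinates R X + t. Camera axes: x right, y down, z forward; pixel columns grow to the right and rows downward; lengths in m; the calibration is good to about 2 mm. A picture is of the moment at which its call begins. There is no depth.
- job.close_job(): hands the job in, once; it reports no verdict.
Trained networks look in a picture, given as the dict that the camera call returned (one of the last four; its "shot" number tells which), for a name from the list of things; names that differ only in an ending like _2 or _b are one class to them, and where a whole thing is asked for, a point or a joint stands for the part that bears it (a point fixed in the world has none). Each returns a list of dicts, best first, with "p" (0 to 1); they miss things now and then, are a little off and sometimes report something else, mostly with a low value. They report only what shows in the picture. A call takes as long as a camera call.
- eyes.regions_of(picture, label): "region" (400x640 bool, what is visible of it) and "xy" ([column, row] in pixels, amid what is visible of it).
- eyes.landmark_of(picture, label): "xy" ([column, row] in pixels: a listed point, or the origin of a listed thing).
The state is a dict: "time": time; "joint_positions": joint angles; "joint_vel": joint speeds; "joint_torque": joint torques, N m; "ee_pos": TCP position; "eef_rot": TCP orientation; "ft_force": force on the tool from outside, world axes, zero at the start; "torque": the same for the moment, N m; "width": finger opening in m.
Only numpy, scipy, OpenCV 4.12 (cv2) and the standard library are available. Lean on these libraries where they do the work, as an engineer would, in place of code of your own. Each camera call takes 0.05 s, during which the arm holds its last target. There are 200 camera calls.

## Working session

There is one attempt and no reset: what is moved stays moved. The work goes in short steps, Python scripts to look and compute and a tool call to move; the robot and the scene stay as the last step left them, time stands still between calls to the robot, and variables do not carry over. Pictures are saved under pics/ and viewed, about 12 in all and at most 16, crops included, and the job is handed in when it is done.

Besides the shell and the picture viewer there is one more tool, called in YAML: its name, and indented under it one key for each argument. play_rows: Moves the arm, as the interface text tells. Shift numbers are shares of 0.2 m and turn numbers shares of 90 degrees, none past 1 either way. Its arguments: {"type":"object","properties":{"motion":{"type":"array","items":{"type":"array","items":{"type":"number"}}},"squeeze":{"type":"number"}},"required":["motion"]}

```bash
mkdir -p pics
cat > h.py <<'E'
import numpy as np, cv2
from bench import r, eyes, job
from scipy.spatial.transform import Rotation as Ro
def ray(c,xy):
    u=cv2.undistortPoints(np.array([[xy]],float),c["mtx"],np.array(c["dist"],float))[0,0]
    R=np.array(c["R"]);t=np.array(c["t"]).ravel()
    return -R.T@t, R.T@np.array([u[0],u[1],1.])
def at_z(c,xy,z):
    o,d=ray(c,xy); return o+d*(z-o[2])/d[2]
def proj(c,X):
    R=np.array(c["R"]);t=np.array(c["t"],float).ravel()
    return cv2.projectPoints(np.array([X],float),cv2.Rodrigues(R)[0],t,c["mtx"],np.array(c["dist"],float))[0].reshape(-1,2)
def save(c,n,img=None): cv2.imwrite(f"pics/{n}.png",cv2.cvtColor(c["image"] if img is None else img,cv2.COLOR_RGB2BGR))
Z=dict(caddy=0,jar_a_mid=.0335,toothpicks_mid=.034,spoon_cups_mid=.061,mustard_mid=.0415,plain_cups_mid=.061,plain_jar_mid=.0335)
def move(target,yaw=None):
    "fractions for tool-frame shift to a world target; reports present tool axes"
    s=r.read_state(); R=Ro.from_quat(s["eef_rot"])
    print("shift frac",np.round(R.inv().apply(np.array(target)-s["ee_pos"])/.2,3))
E
python3 - <<'E'
from h import *
s=r.read_state(); print({k:np.round(v,3) for k,v in s.items()}); print(np.round(Ro.from_quat(s["eef_rot"]).as_matrix(),3))
for n in ("scene","top"):
    c=eyes.camera(n); save(c,n+"0"); print(n,"cam at",np.round(ray(c,(320,200))[0],3))
    for k,z in Z.items():
        for q in eyes.landmark_of(c,k)[:4]:
            print(k,round(q["p"],2),np.round(q["xy"]),np.round(at_z(c,q["xy"],z)[:2],3))
E
```

```text
{'time': np.float64(0.0), 'joint_positions': array([-1.305,  0.333, -0.065,  1.461,  0.022,  1.35 , -0.089]), 'joint_vel': array([ 0.002, -0.   , -0.   ,  0.001,  0.001, -0.001, -0.001]), 'joint_torque': array([ 1.0000e-03, -6.2326e+01,  2.6000e-02, -3.8988e+01, -6.1000e-02,
        4.0000e-02,  0.0000e+00]), 'ee_pos': array([0.178, 0.599, 0.222]), 'eef_rot': array([ 0.144,  0.99 , -0.001, -0.   ]), 'ft_force': array([-0.414, -0.308, -0.023]), 'torque': array([ 0.025, -0.026,  0.024]), 'width': np.float64(0.087)}
[[-0.959  0.285 -0.   ]
 [ 0.285  0.959 -0.001]
 [-0.    -0.001 -1.   ]]
scene cam at [-0.274 -1.05   0.923]
caddy 0.56 [353. 268.] [ 0.484 -0.232]
jar_a_mid 0.6 [244. 167.] [0.534 0.437]
toothpicks_mid 0.64 [315. 182.] [0.669 0.176]
spoon_cups_mid 0.9 [420. 279.] [ 0.537 -0.431]
spoon_cups_mid 0.2 [392. 219.] [ 0.682 -0.19 ]
mustard_mid 0.85 [293. 221.] [0.457 0.016]
plain_cups_mid 0.84 [393. 221.] [ 0.676 -0.199]
plain_jar_mid 0.63 [337. 191.] [0.69  0.081]
top cam at [ 3.600e-01 -1.000e-03  1.669e+00]
caddy 0.9 [386. 227.] [ 0.48  -0.227]
jar_a_mid 0.79 [195. 206.] [0.535 0.435]
toothpicks_mid 0.46 [267. 164.] [0.687 0.19 ]
spoon_cups_mid 0.51 [452. 211.] [ 0.532 -0.442]
mustard_mid 0.71 [318. 234.] [0.45  0.009]
plain_cups_mid 0.75 [378. 163.] [ 0.691 -0.191]
plain_cups_mid 0.15 [389. 226.] [ 0.479 -0.23 ]
plain_jar_mid 0.58 [449. 212.] [ 0.531 -0.442]
plain_jar_mid 0.56 [305. 165.] [0.687 0.059]
```

View pics/scene0.png

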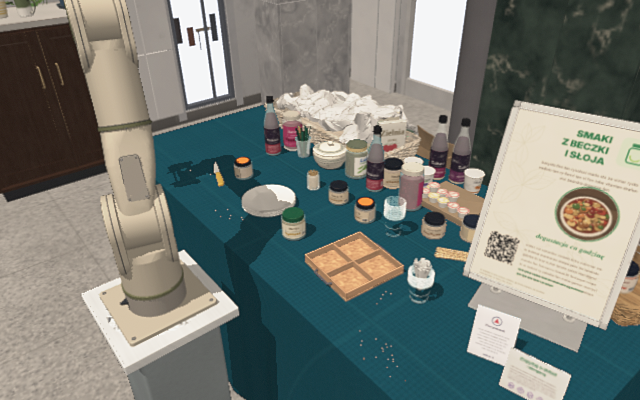

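View pics/top0.png

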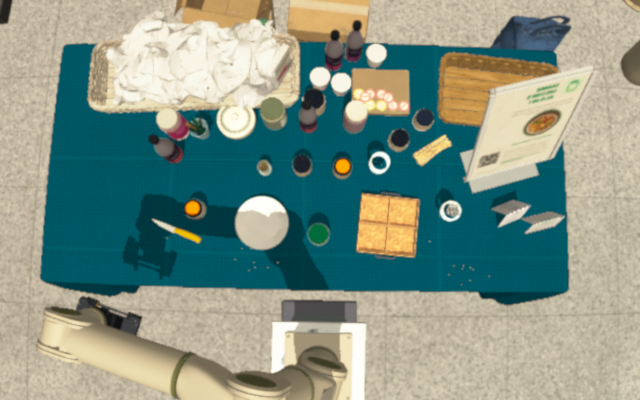

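The top view shows orange lids at (193,208) and (343,166), sticks at (264,167), spoon cups at (451,210) and the caddy at (388,225). The look-alikes are mustard (318,234), plain jar (303,163) and plain cups (379,161).

Run:
```python
from h import *
cs={n:eyes.camera(n) for n in ("top","scene")}
for n,c in cs.items():
    hsv=cv2.cvtColor(c["image"],cv2.COLOR_RGB2HSV)
    m=((hsv[...,0]>8)&(hsv[...,0]<22)&(hsv[...,1]>200)&(hsv[...,2]>180)).astype(np.uint8)
    k,l,st,ce=cv2.connectedComponentsWithStats(m)
    for i in range(1,k):
        if st[i,4]>40: print(n,"orange",st[i,4],np.round(ce[i]),np.round(at_z(c,ce[i],.067)[:2],4))
    for k,z in (("toothpicks_mid",.034),("spoon_cups_mid",.061),("caddy",.02),("plain_jar_mid",.0335)):
        for q in eyes.regions_of(c,k)[:2]: print(n,k,round(q["p"],2),np.round(q["xy"]),q["region"].sum(),np.round(at_z(c,q["xy"],z)[:2],4))
c=cs["top"]
q=eyes.regions_of(c,"caddy")[0]
m=cv2.morphologyEx(q["region"].astype(np.uint8),cv2.MORPH_OPEN,np.ones((9,9)))
p=np.argwhere(m)[:,::-1].astype(np.float32)
b=cv2.boxPoints(cv2.minAreaRect(p)); print(np.round([at_z(c,x,.028)[:2] for x in b],3))
big=cv2.resize(c["image"][140:260,240:480],(960,480))[:, :800]; save(c,"crop",cv2.resize(c["image"][145:265,300:480],(780,520),interpolation=cv2.INTER_CUBIC))
```

```text
top orange 157 [342. 166.] [ 0.679  -0.0698]
top orange 150 [192. 208.] [0.527  0.4345]
top toothpicks_mid 0.49 [265. 165.] 146 [0.6829 0.1954]
top spoon_cups_mid 0.78 [452. 208.] 269 [ 0.543  -0.4423]
top caddy 0.87 [388. 228.] 3522 [ 0.4759 -0.2305]
top plain_jar_mid 0.56 [303. 164.] 345 [0.6906 0.0648]
scene toothpicks_mid 0.6 [313. 180.] 205 [0.673 0.195]
scene spoon_cups_mid 0.55 [421. 273.] 658 [ 0.5556 -0.4165]
scene caddy 0.98 [355. 265.] 3989 [ 0.4804 -0.2438]
scene plain_jar_mid 0.69 [334. 192.] 427 [0.6772 0.0806]
[[ 0.392 -0.119]
 [ 0.593 -0.136]
 [ 0.577 -0.342]
 [ 0.376 -0.322]]
```

View pics/crop.png

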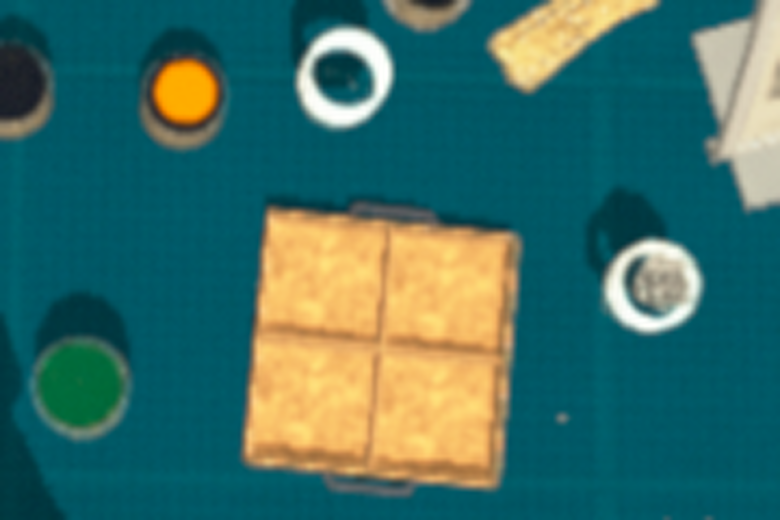

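play_rows:
  motion:
    - [0, 0, 0, 0, 0, 0.118, 100]
    - [0, 0, 0, 0, 0, 0.236, 100]
    - [0, 0, 0, 0, 0, 0.354, 100]
    - [0, 0, 0, 0, 0, 0.472, 100]
    - [0, 0, 0, 0, 0, 0.59, 100]
  squeeze: 20

```text
time: 1.98
ee_pos: [0.178, 0.5992, 0.2226]
eef_rot: [0.574, 0.819, 0.0, -0.0]
ft_force: [0.1, -0.3, -0.0]
width: 0.0871
```

play_rows:
  motion:
    - [0, 0, 0, 0, 0, 0.113, 100]
    - [0, 0, 0, 0, 0, 0.226, 100]
    - [0, 0, 0, 0, 0, 0.226, 100]

```text
time: 2.35
ee_pos: [0.1779, 0.5992, 0.2226]
eef_rot: [0.707, 0.708, 0.0, 0.0]
ft_force: [-1.3, -0.0, -0.4]
width: 0.0871
```

play_rows:
  motion:
    - [-0.12, 0.25, 0, 0, 0, 0, 100]
    - [-0.24, 0.5, 0, 0, 0, 0, 100]
    - [-0.35, 0.75, 0, 0, 0, 0, 100]
    - [-0.41, 0.87, 0, 0, 0, 0, 100]
    - [-0.41, 0.87, 0, 0, 0, 0, 100]

```text
time: 2.98
ee_pos: [0.3547, 0.5155, 0.2226]
eef_rot: [0.707, 0.707, 0.0, 0.0]
ft_force: [-0.1, -0.1, -0.2]
width: 0.0874
```

play_rows:
  motion:
    - [-0.12, 0.25, 0, 0, 0, 0, 100]
    - [-0.24, 0.5, 0, 0, 0, 0, 100]
    - [-0.35, 0.75, 0, 0, 0, 0, 100]
    - [-0.41, 0.87, 0, 0, 0, 0, 100]
    - [-0.41, 0.87, 0, 0, 0, 0, 100]

```text
time: 3.6
ee_pos: [0.5272, 0.4342, 0.2221]
eef_rot: [0.707, 0.707, -0.0, 0.0]
ft_force: [-1.2, -0.0, -0.3]
width: 0.0872
```

```bash
cat > w.py <<'E'
from h import *
import sys
def wrist(name,lab,zm,sv=True,orange=False):
    s=r.read_state(); print("t",s["time"],"ee",np.round(s["ee_pos"],4)); c=eyes.camera("wrist")
    for q in eyes.landmark_of(c,lab)[:3]: print("lm",round(q["p"],2),np.round(q["xy"]),np.round(at_z(c,q["xy"],zm)[:2],4))
    for q in eyes.regions_of(c,lab)[:2]: print("rg",round(q["p"],2),np.round(q["xy"]),np.round(at_z(c,q["xy"],zm)[:2],4))
    if orange:
        hsv=cv2.cvtColor(c["image"],cv2.COLOR_RGB2HSV)
        m=((hsv[...,0]>8)&(hsv[...,0]<22)&(hsv[...,1]>200)&(hsv[...,2]>150)).astype(np.uint8)
        k,l,st,ce=cv2.connectedComponentsWithStats(m)
        for i in range(1,k):
            if st[i,4]>150: print("orange",st[i],np.round(ce[i]),np.round(at_z(c,ce[i],.067)[:2],4))
    print("cam",np.round(ray(c,(320,200))[0],3))
    if sv: save(c,name)
    return c
if __name__=="__main__": wrist(sys.argv[1],sys.argv[2],float(sys.argv[3]),True,len(sys.argv)>4)
E
python3 w.py w1 jar_a_mid .0335 o
```

```text
t 3.6 ee [0.5272 0.4342 0.2221]
rg 0.87 [314. 181.] [0.5257 0.429 ]
cam [0.528 0.514 0.384]
```

View pics/w1.png

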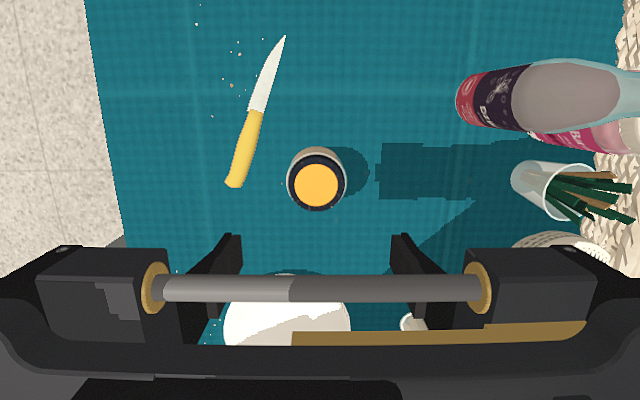

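Run:
```python
from h import *
c=eyes.camera("wrist")
print([np.round(at_z(c,p,z),3) for p,z in (((316,185),.067),((317,180),.067),((460,100),.0),((475,130),.0),((515,170),.09))])
```

```text
[array([0.525, 0.435, 0.067]), array([0.526, 0.441, 0.067]), array([0.699, 0.526, 0.   ]), array([0.723, 0.49 , 0.   ]), array([0.724, 0.458, 0.09 ])]
```

Sticker at (316,185), which maps to (0.526, 0.436). The fingers are right above it, so I go straight down.

play_rows:
  motion:
    - [0, 0, 0.28, 0, 0, 0, 100]
    - [0, 0, 0.55, 0, 0, 0, 100]
    - [0, 0, 0.8, 0, 0, 0, 100]
    - [0, 0, 0.94, 0, 0, 0, 100]
    - [0, 0, 0.945, 0, 0, 0, 100]

```text
time: 4.42
ee_pos: [0.5235, 0.4355, 0.0315]
eef_rot: [0.706, 0.708, -0.002, -0.0]
ft_force: [-0.6, 0.1, 0.6]
width: 0.0871
```

play_rows:
  motion:
    - [0, 0, 0, 0, 0, 0, 0]
    - [0, 0, 0, 0, 0, 0, 0]
    - [0, 0, 0, 0, 0, 0, 0]
    - [0, 0, 0, 0, 0, 0, 0]
    - [0, 0, 0, 0, 0, 0, 0]
  squeeze: 25

```text
time: 5.05
ee_pos: [0.5268, 0.4359, 0.0351]
eef_rot: [0.707, 0.707, 0.001, -0.0]
ft_force: [0.1, 0.5, 7.0]
width: 0.066
```

play_rows:
  motion:
    - [0, 0, -0.1, 0, 0, 0, 0]
    - [0, 0, -0.3, 0, 0, 0, 0]
    - [0, 0, -0.55, 0, 0, 0, 0]
    - [0, 0, -0.8, 0, 0, 0, 0]
    - [0, 0, -0.8, 0, 0, 0, 0]

```text
time: 5.68
ee_pos: [0.5278, 0.4364, 0.1998]
eef_rot: [0.707, 0.707, 0.004, 0.0]
ft_force: [0.3, 1.0, -3.8]
width: 0.0659
```

play_rows:
  motion:
    - [-0.15, -0.02, -0.1, 0, 0, 0, 0]
    - [-0.35, -0.05, -0.1, 0, 0, 0, 0]
    - [-0.6, -0.08, -0.1, 0, 0, 0, 0]
    - [-0.82, -0.11, -0.1, 0, 0, 0, 0]
    - [-1, -0.14, -0.1, 0, 0, 0, 0]

```text
time: 6.3
ee_pos: [0.4973, 0.2328, 0.2132]
eef_rot: [0.707, 0.707, -0.001, -0.0]
ft_force: [0.1, 0.6, -1.9]
width: 0.0659
```

play_rows:
  motion:
    - [-0.2, -0.03, 0, 0, 0, 0, 0]
    - [-0.4, -0.06, 0, 0, 0, 0, 0]
    - [-0.6, -0.08, 0, 0, 0, 0, 0]
    - [-0.8, -0.11, 0, 0, 0, 0, 0]
    - [-1, -0.14, 0, 0, 0, 0, 0]

```text
time: 6.92
ee_pos: [0.4692, 0.0337, 0.2132]
eef_rot: [0.707, 0.707, -0.0, -0.0]
ft_force: [-0.1, -0.3, -2.7]
width: 0.0662
```

play_rows:
  motion:
    - [-0.2, -0.03, 0, 0, 0, 0, 0]
    - [-0.4, -0.06, 0, 0, 0, 0, 0]
    - [-0.6, -0.08, 0, 0, 0, 0, 0]
    - [-0.8, -0.11, 0, 0, 0, 0, 0]
    - [-0.9, -0.12, 0, 0, 0, 0, 0]

```text
time: 7.55
ee_pos: [0.4448, -0.147, 0.2133]
eef_rot: [0.708, 0.706, -0.0, -0.0]
ft_force: [-0.2, 0.5, -2.3]
width: 0.0659
```

Run:
```python
from w import *
c=wrist("w2","caddy",0.0,False)
move((.430,-.275,.20))
C=np.array([.483,-.230]);u=np.array([.9966,-.082]);v=np.array([.082,.9966])
im=c["image"].copy()
for a,b in ((-.1,-.1),(-.1,.1),(.1,-.1),(.1,.1),(0,0),(-.1,0),(.1,0),(0,.1),(0,-.1)):
    p=proj(c,[*(C+a*u+b*v),.028])[0]; cv2.drawMarker(im,tuple(int(x) for x in np.clip(p,-999,999)),(255,0,255),0,12,1)
save(c,"w2",im)
```

```text
t 7.55 ee [ 0.4448 -0.147   0.2133]
rg 0.58 [381. 191.] [ 0.5289 -0.1713]
cam [ 0.446 -0.068  0.376]
shift frac [-0.648 -0.076  0.066]
```

View pics/w2.png

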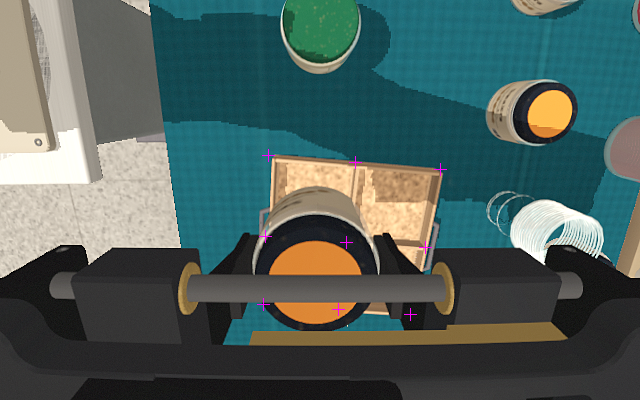

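The caddy markers line up within about 3 mm: the corners sit at (274,157) and (440,170). I move over the near-right compartment and lower the jar.

play_rows:
  motion:
    - [-0.15, -0.02, 0, 0, 0, 0, 0]
    - [-0.35, -0.04, 0, 0, 0, 0, 0]
    - [-0.55, -0.06, 0, 0, 0, 0, 0]
    - [-0.65, -0.065, 0, 0, 0, 0, 0]
    - [-0.65, -0.065, 0.1, 0, 0, 0, 0]

```text
time: 8.32
ee_pos: [0.4337, -0.2756, 0.194]
eef_rot: [0.707, 0.707, 0.0, 0.001]
ft_force: [-0.2, 0.7, -2.0]
width: 0.0663
```

play_rows:
  motion:
    - [0, 0, 0.2, 0, 0, 0, 0]
    - [0, 0, 0.4, 0, 0, 0, 0]
    - [0, 0, 0.58, 0, 0, 0, 0]
    - [0, 0, 0.7, 0, 0, 0, 0]
    - [0, 0, 0.7, 0, 0, 0, 0]

```text
time: 8.95
ee_pos: [0.4322, -0.273, 0.0519]
eef_rot: [0.707, 0.708, -0.001, -0.002]
ft_force: [0.3, -0.4, -1.3]
width: 0.0659
```

play_rows:
  motion:
    - [-0.015, 0, 0.03, 0, 0, 0, 0]
    - [-0.015, 0, 0.05, 0, 0, 0, 0]
    - [-0.015, 0, 0.063, 0, 0, 0, 0]
    - [-0.015, 0, 0.063, 0, 0, 0, 0]

```text
time: 9.45
ee_pos: [0.4332, -0.2777, 0.041]
eef_rot: [0.707, 0.707, 0.0, -0.0]
ft_force: [0.1, 0.4, -2.3]
width: 0.066
```

Run:
```python
from w import *
c=eyes.camera("scene"); save(c,"s1",cv2.resize(c["image"][170:330,250:490],(720,480),interpolation=cv2.INTER_CUBIC))
s=r.read_state();print(np.round(s["ee_pos"],4),np.round(s["ft_force"],1))
```

```text
[ 0.4333 -0.2778  0.0411] [-0.   0.2 -2.3]
```

View pics/s1.png

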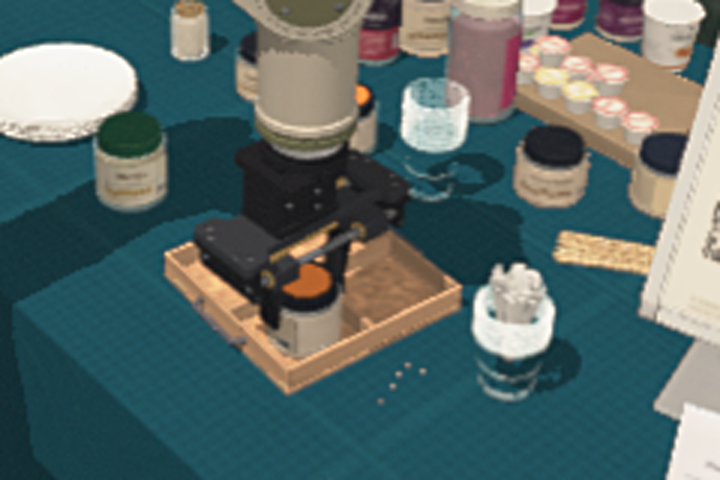

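The jar hangs in the near-right compartment, clear of the walls. I set it down and release it.

play_rows:
  motion:
    - [0, 0, 0.008, 0, 0, 0, 0]
    - [0, 0, 0.014, 0, 0, 0, 0]
    - [0, 0, 0.014, 0, 0, 0, 0]

```text
time: 9.88
ee_pos: [0.4333, -0.2779, 0.039]
eef_rot: [0.707, 0.707, 0.0, -0.0]
ft_force: [-4.8, 2.3, 11.1]
width: 0.066
```

play_rows:
  motion:
    - [0, 0, 0, 0, 0, 0, 50]
    - [0, 0, 0, 0, 0, 0, 100]
    - [0, 0, 0, 0, 0, 0, 100]
    - [0, 0, 0, 0, 0, 0, 100]

```text
time: 10.38
ee_pos: [0.4333, -0.2778, 0.0381]
eef_rot: [0.707, 0.707, 0.0, 0.0]
ft_force: [-0.0, 0.4, 0.1]
width: 0.0846
```

play_rows:
  motion:
    - [0, 0, -0.1, 0, 0, 0, 100]
    - [0, 0, -0.3, 0, 0, 0, 100]
    - [0, 0, -0.55, 0, 0, 0, 100]
    - [0, 0, -0.8, 0, 0, 0, 100]
    - [0, 0, -0.92, 0, 0, 0, 100]

```text
time: 11.0
ee_pos: [0.4339, -0.2784, 0.2247]
eef_rot: [0.707, 0.707, 0.001, 0.001]
ft_force: [1.3, 0.2, 0.3]
width: 0.0869
```

play_rows:
  motion:
    - [0.17, 0.2, 0, 0, 0, 0, 100]
    - [0.34, 0.4, 0, 0, 0, 0, 100]
    - [0.51, 0.6, 0, 0, 0, 0, 100]
    - [0.68, 0.8, 0, 0, 0, 0, 100]
    - [0.85, 1, 0, 0, 0, 0, 100]

```text
time: 11.62
ee_pos: [0.6344, -0.1064, 0.2219]
eef_rot: [0.707, 0.707, 0.0, -0.0]
ft_force: [-0.2, -0.3, -0.2]
width: 0.0872
```

play_rows:
  motion:
    - [0.1, 0.12, 0, 0, 0, 0, 100]
    - [0.19, 0.225, 0, 0, 0, 0, 100]
    - [0.19, 0.225, 0, 0, 0, 0, 100]

```text
time: 12.0
ee_pos: [0.6791, -0.0674, 0.2209]
eef_rot: [0.706, 0.708, -0.0, -0.0]
ft_force: [-0.3, 0.1, -0.9]
width: 0.0867
```

```bash
sed -i 's/>200)&(hsv\[...,2\]>150/>130)\&(hsv[...,2]>200/; s/<22/<24/' w.py; python3 w.py w3 jar_b_mid .0335 o
```

```text
t 12.0 ee [ 0.6791 -0.0674  0.2209]
lm 0.65 [179. 280.] [ 0.4987 -0.2073]
rg 0.77 [317. 182.] [ 0.6805 -0.0735]
rg 0.22 [105. 112.] [0.4401 0.0076]
orange [ 295  167   44   42 1437] [316. 188.] [ 0.6803 -0.072 ]
cam [0.68  0.012 0.383]
```

View pics/w3.png

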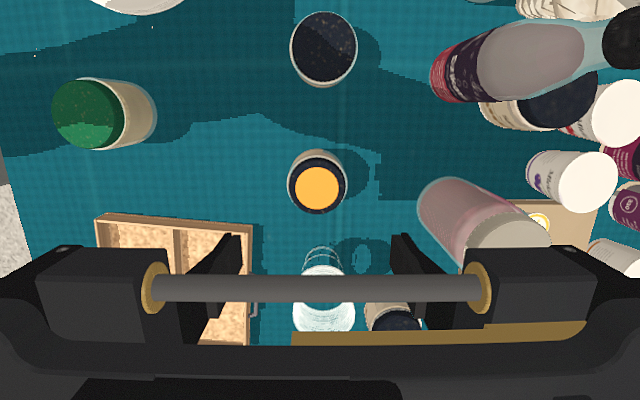

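Sticker at (316,188), which maps to (0.680, -0.072). The body clears the pink jar by about 25 mm. I descend and grasp.

play_rows:
  motion:
    - [-0.024, 0.004, 0.2, 0, 0, 0, 100]
    - [-0.024, 0.004, 0.45, 0, 0, 0, 100]
    - [-0.024, 0.004, 0.7, 0, 0, 0, 100]
    - [-0.024, 0.004, 0.88, 0, 0, 0, 100]
    - [-0.024, 0.004, 0.94, 0, 0, 0, 100]

```text
time: 12.78
ee_pos: [0.6772, -0.0752, 0.0324]
eef_rot: [0.707, 0.707, -0.001, -0.001]
ft_force: [0.2, 0.5, -0.3]
width: 0.087
```

play_rows:
  motion:
    - [0, 0, 0, 0, 0, 0, 100]
    - [0, 0, 0, 0, 0, 0, 0]
    - [0, 0, 0, 0, 0, 0, 0]
    - [0, 0, 0, 0, 0, 0, 0]
    - [0, 0, 0, 0, 0, 0, 0]

```text
time: 13.4
ee_pos: [0.6796, -0.0745, 0.0351]
eef_rot: [0.707, 0.707, 0.001, 0.0]
ft_force: [-1.4, 0.8, 5.4]
width: 0.0661
```

play_rows:
  motion:
    - [0, 0, -0.1, 0, 0, 0, 0]
    - [0, 0, -0.3, 0, 0, 0, 0]
    - [0, 0, -0.55, 0, 0, 0, 0]
    - [0, 0, -0.8, 0, 0, 0, 0]
    - [0, 0, -0.9, 0, 0, 0, 0]

```text
time: 14.02
ee_pos: [0.6797, -0.0751, 0.2181]
eef_rot: [0.707, 0.707, 0.001, 0.002]
ft_force: [-0.0, -0.4, -2.3]
width: 0.0662
```

play_rows:
  motion:
    - [-0.12, -0.15, 0, 0, 0, 0, 0]
    - [-0.27, -0.34, 0, 0, 0, 0, 0]
    - [-0.42, -0.53, 0, 0, 0, 0, 0]
    - [-0.572, -0.71, 0, 0, 0, 0, 0]
    - [-0.572, -0.71, 0, 0, 0, 0, 0]

```text
time: 14.65
ee_pos: [0.5338, -0.1923, 0.214]
eef_rot: [0.709, 0.705, -0.0, -0.001]
ft_force: [1.1, 1.0, -3.0]
width: 0.0663
```

play_rows:
  motion:
    - [0, 0, 0.2, 0, 0, 0, 0]
    - [0, 0, 0.45, 0, 0, 0, 0]
    - [0, 0, 0.67, 0, 0, 0, 0]
    - [0, 0, 0.8, 0, 0, 0, 0]
    - [0, 0, 0.8, 0, 0, 0, 0]

```text
time: 15.28
ee_pos: [0.5355, -0.188, 0.0519]
eef_rot: [0.707, 0.707, -0.002, -0.002]
ft_force: [-0.1, -0.6, -2.1]
width: 0.0662
```

Run:
```python
from w import *
s=r.read_state();print(np.round(s["ee_pos"],4))
c=eyes.camera("scene"); save(c,"s2",cv2.resize(c["image"][210:310,290:440],(750,500),interpolation=cv2.INTER_CUBIC))
```

```text
[ 0.5355 -0.188   0.0519]
```

View pics/s2.png

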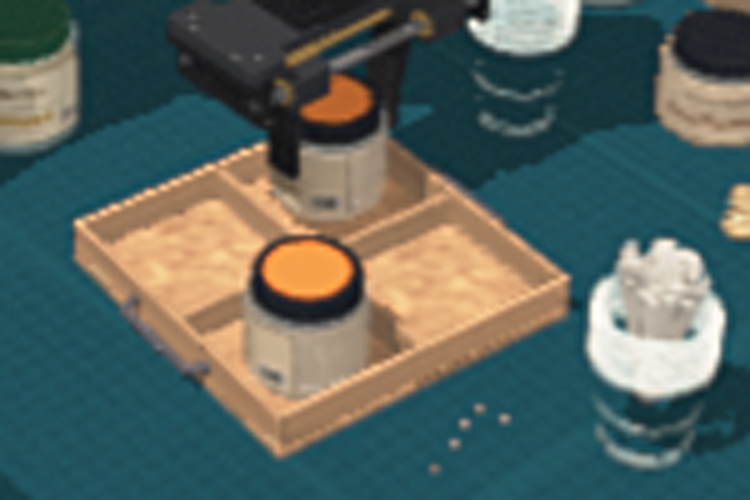

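Jar 1 stands in the near-right compartment, and jar 2 hangs over the far-left one. I lower it and release.

play_rows:
  motion:
    - [0, 0, 0.03, 0, 0, 0, 0]
    - [0, 0, 0.05, 0, 0, 0, 0]
    - [0, 0, 0.066, 0, 0, 0, 0]
    - [0, 0, 0.072, 0, 0, 0, 0]
    - [0, 0, 0.072, 0, 0, 0, 0]

```text
time: 15.95
ee_pos: [0.537, -0.189, 0.0397]
eef_rot: [0.707, 0.707, 0.0, -0.0]
ft_force: [-0.6, -0.1, -1.9]
width: 0.0665
```

play_rows:
  motion:
    - [0, 0, 0, 0, 0, 0, 0]
    - [0, 0, 0, 0, 0, 0, 50]
    - [0, 0, 0, 0, 0, 0, 100]
    - [0, 0, 0, 0, 0, 0, 100]
    - [0, 0, 0, 0, 0, 0, 100]

```text
time: 16.58
ee_pos: [0.5371, -0.189, 0.0399]
eef_rot: [0.707, 0.707, 0.0, 0.0]
ft_force: [0.2, -0.1, 0.2]
width: 0.0847
```

play_rows:
  motion:
    - [0, 0, -0.1, 0, 0, 0, 100]
    - [0, 0, -0.3, 0, 0, 0, 100]
    - [0, 0, -0.55, 0, 0, 0, 100]
    - [0, 0, -0.8, 0, 0, 0, 100]
    - [0, 0, -0.9, 0, 0, 0, 100]

```text
time: 17.2
ee_pos: [0.5378, -0.1899, 0.2242]
eef_rot: [0.707, 0.707, 0.002, 0.002]
ft_force: [0.0, -0.1, -1.0]
width: 0.0872
```

play_rows:
  motion:
    - [0.2, 0.08, 0, 0, 0, 0, 100]
    - [0.4, 0.16, 0, 0, 0, 0, 100]
    - [0.6, 0.23, 0, 0, 0, 0, 100]
    - [0.8, 0.3, 0, 0, 0, 0, 100]
    - [1, 0.37, 0, 0, 0, 0, 100]

```text
time: 17.82
ee_pos: [0.6113, 0.012, 0.2214]
eef_rot: [0.707, 0.707, 0.001, 0.0]
ft_force: [0.6, -0.1, -0.6]
width: 0.0867
```

play_rows:
  motion:
    - [0.25, 0.09, 0, 0, 0, 0, 100]
    - [0.5, 0.18, 0, 0, 0, 0, 100]
    - [0.75, 0.27, 0, 0, 0, 0, 100]
    - [0.915, 0.33, 0, 0, 0, 0, 100]
    - [0.915, 0.33, 0, 0, 0, 0, 100]

```text
time: 18.45
ee_pos: [0.6768, 0.1977, 0.2202]
eef_rot: [0.705, 0.709, 0.0, -0.0]
ft_force: [-0.7, 0.1, -0.1]
width: 0.087
```

```bash
python3 w.py w4 toothpicks_mid .034
```

```text
t 18.45 ee [0.6768 0.1977 0.2202]
lm 0.58 [313. 177.] [0.6747 0.1974]
rg 0.67 [316. 176.] [0.6778 0.1987]
cam [0.677 0.277 0.383]
```

View pics/w4.png

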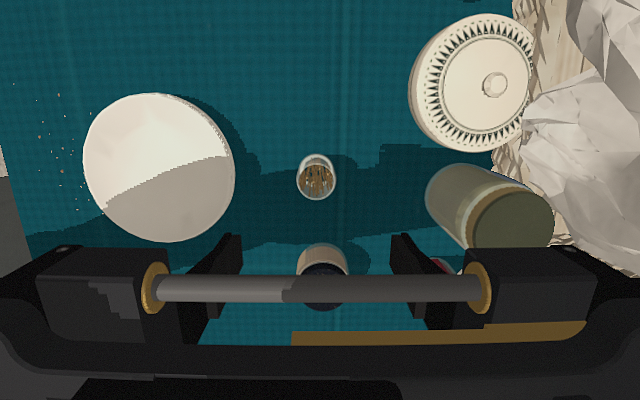

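Sticks at (316,177), which maps to (0.677, 0.198), right under the TCP. I descend and grasp with a moderate squeeze.

play_rows:
  motion:
    - [0.0, 0, 0.2, 0, 0, 0, 100]
    - [0.0, 0, 0.45, 0, 0, 0, 100]
    - [0, 0, 0.7, 0, 0, 0, 100]
    - [0, 0, 0.88, 0, 0, 0, 100]
    - [0, 0, 0.935, 0, 0, 0, 100]

```text
time: 19.23
ee_pos: [0.6757, 0.1924, 0.0313]
eef_rot: [0.708, 0.707, -0.001, -0.0]
ft_force: [-1.0, -0.3, 0.2]
width: 0.0873
```

play_rows:
  motion:
    - [0, 0, 0, 0, 0, 0, 60]
    - [0, 0, 0, 0, 0, 0, 0]
    - [0, 0, 0, 0, 0, 0, 0]
    - [0, 0, 0, 0, 0, 0, 0]
    - [0, 0, 0, 0, 0, 0, 0]
  squeeze: 12

```text
time: 19.85
ee_pos: [0.677, 0.1942, 0.033]
eef_rot: [0.707, 0.707, 0.0, 0.0]
ft_force: [0.1, 0.3, -0.0]
width: 0.0451
```

play_rows:
  motion:
    - [0, 0, 0, 0, 0, 0, 0]
    - [0, 0, 0, 0, 0, 0, 0]

```text
time: 20.1
ee_pos: [0.6769, 0.1941, 0.0328]
eef_rot: [0.707, 0.707, 0.0, -0.0]
ft_force: [-0.5, 0.2, 1.1]
width: 0.0354
```

play_rows:
  motion:
    - [0, 0, -0.1, 0, 0, 0, 0]
    - [0, 0, -0.3, 0, 0, 0, 0]
    - [0, 0, -0.55, 0, 0, 0, 0]
    - [0, 0, -0.8, 0, 0, 0, 0]
    - [0, 0, -0.9, 0, 0, 0, 0]

```text
time: 20.72
ee_pos: [0.6781, 0.1939, 0.2176]
eef_rot: [0.707, 0.707, 0.002, 0.001]
ft_force: [-0.1, 0.8, -0.3]
width: 0.0354
```

play_rows:
  motion:
    - [-0.14, -0.09, 0, 0, 0, 0, 0]
    - [-0.33, -0.21, 0, 0, 0, 0, 0]
    - [-0.55, -0.35, 0, 0, 0, 0, 0]
    - [-0.78, -0.49, 0, 0, 0, 0, 0]
    - [-1, -0.63, 0, 0, 0, 0, 0]

```text
time: 21.35
ee_pos: [0.5496, -0.0076, 0.2126]
eef_rot: [0.707, 0.707, -0.0, -0.0]
ft_force: [-0.5, -0.5, -0.3]
width: 0.0358
```

play_rows:
  motion:
    - [-0.22, -0.14, 0, 0, 0, 0, 0]
    - [-0.44, -0.28, 0, 0, 0, 0, 0]
    - [-0.66, -0.42, 0, 0, 0, 0, 0]
    - [-0.82, -0.52, 0, 0, 0, 0, 0]
    - [-0.885, -0.555, 0, 0, 0, 0, 0]

```text
time: 21.98
ee_pos: [0.4387, -0.1847, 0.2128]
eef_rot: [0.708, 0.706, 0.001, -0.0]
ft_force: [-0.2, 0.8, -0.7]
width: 0.0357
```

play_rows:
  motion:
    - [0, 0, 0, 0, 0, 0, 0]
    - [0, 0, 0.2, 0, 0, 0, 0]
    - [0, 0, 0.4, 0, 0, 0, 0]
    - [0, 0, 0.6, 0, 0, 0, 0]
    - [0, 0, 0.6, 0, 0, 0, 0]

```text
time: 22.6
ee_pos: [0.4387, -0.1814, 0.0906]
eef_rot: [0.706, 0.708, -0.002, -0.002]
ft_force: [0.1, -0.2, 0.7]
width: 0.0358
```

Run:
```python
from w import *
s=r.read_state();print(s["time"],np.round(s["ee_pos"],4))
c=eyes.camera("scene"); b=eyes.camera("wrist")
a=cv2.resize(c["image"][205:305,290:440],(600,400),interpolation=cv2.INTER_CUBIC)
save(c,"s3",a); save(b,"w5")
```

```text
22.6 [ 0.4387 -0.1814  0.0906]
```

View pics/s3.png

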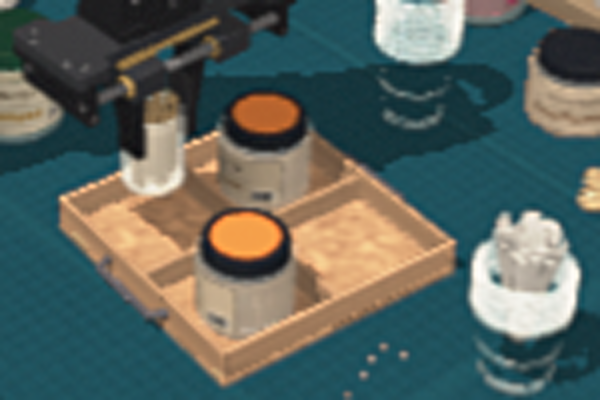

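Both jars are standing in their compartments and the sticks are over the near-left one. I lower them.

play_rows:
  motion:
    - [0, 0, 0.1, 0, 0, 0, 0]
    - [0, 0, 0.2, 0, 0, 0, 0]
    - [0, 0, 0.25, 0, 0, 0, 0]
    - [0, 0, 0.268, 0, 0, 0, 0]
    - [0, 0, 0.268, 0, 0, 0, 0]

```text
time: 23.32
ee_pos: [0.4405, -0.183, 0.0398]
eef_rot: [0.707, 0.707, 0.0, 0.0]
ft_force: [-0.1, -0.2, -0.0]
width: 0.0357
```

play_rows:
  motion:
    - [0, 0, 0, 0, 0, 0, 0]
    - [0, 0, 0, 0, 0, 0, 50]
    - [0, 0, 0, 0, 0, 0, 58]
    - [0, 0, 0, 0, 0, 0, 58]
    - [0, 0, 0, 0, 0, 0, 58]

```text
time: 23.95
ee_pos: [0.44, -0.183, 0.0391]
eef_rot: [0.707, 0.707, 0.0, -0.0]
ft_force: [0.9, 0.6, 0.5]
width: 0.0503
```

play_rows:
  motion:
    - [0, 0, -0.1, 0, 0, 0, 58]
    - [0, 0, -0.3, 0, 0, 0, 58]
    - [0, 0, -0.55, 0, 0, 0, 58]
    - [0, 0, -0.8, 0, 0, 0, 100]
    - [0, 0, -0.93, 0, 0, 0, 100]

```text
time: 24.58
ee_pos: [0.4406, -0.1834, 0.2276]
eef_rot: [0.707, 0.707, 0.001, 0.001]
ft_force: [0.6, 0.2, -0.8]
width: 0.0633
```

play_rows:
  motion:
    - [-0.18, 0.08, 0, 0, 0, -0.1, 100]
    - [-0.36, 0.16, 0, 0, 0, -0.2, 100]
    - [-0.54, 0.24, 0, 0, 0, -0.3, 100]
    - [-0.72, 0.32, 0, 0, 0, -0.4, 100]
    - [-0.9, 0.4, 0, 0, 0, -0.5, 100]

```text
time: 25.2
ee_pos: [0.5206, -0.3643, 0.2242]
eef_rot: [0.38, 0.925, -0.0, -0.001]
ft_force: [0.8, -0.3, 1.3]
width: 0.0867
```

play_rows:
  motion:
    - [0, 0, 0, 0, 0, 0, 100]
    - [0, 0, 0, 0, 0, 0, 100]

```text
time: 25.45
ee_pos: [0.5198, -0.3628, 0.2248]
eef_rot: [0.383, 0.924, 0.0, -0.0]
ft_force: [0.4, 0.2, 0.4]
width: 0.0871
```

```bash
python3 w.py w6 spoon_cups_mid .061; python3 -c "
from h import *
print(np.round(r.read_state()['joint_positions'],2))"
```

```text
t 25.45 ee [ 0.5198 -0.3628  0.2248]
lm 0.57 [281. 231.] [ 0.532 -0.433]
rg 0.67 [282. 239.] [ 0.5406 -0.44  ]
cam [ 0.464 -0.307  0.387]
[-0.12  0.47  0.92  1.47 -0.37  1.39  1.6 ]
```

View pics/w6.png

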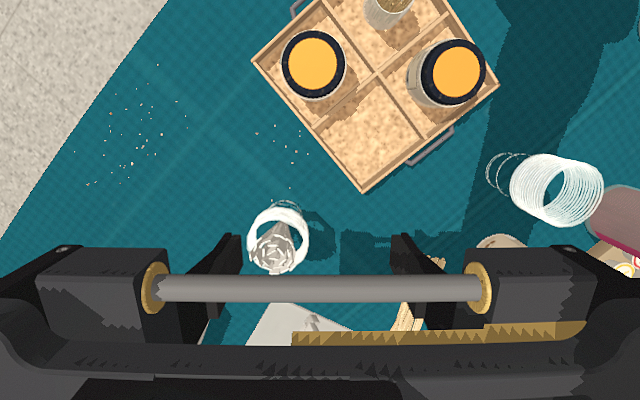

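Run:
```python
from h import *
c=eyes.camera("wrist")
print([np.round(at_z(c,p,z),3) for p,z in (((278,235),.09),((278,238),.085),((285,210),0),((280,303),0),((345,320),0.))])
im=c["image"]
for z,rad,xy in ((.09,.03,(.5345,-.437)),):
    pass
d=eyes.camera("top")
print(np.round(at_z(d,(451,210.5),.09),3), [np.round(at_z(d,p,0),3) for p in ((461,158),(478,192))])
```

```text
[array([ 0.529, -0.426,  0.09 ]), array([ 0.532, -0.431,  0.085]), array([ 0.53 , -0.429,  0.   ]), array([ 0.625, -0.542,  0.   ]), array([ 0.716, -0.494,  0.   ])]
[ 0.531 -0.433  0.09 ] [array([ 0.73 , -0.497,  0.   ]), array([ 0.608, -0.556,  0.   ])]
```

Cups' axis is at about (0.531, -0.431) from the rim (278,235), the foot and the top view together. I move over and descend to TCP z = 0.057.

play_rows:
  motion:
    - [-0.14, -0.1, 0, 0, 0, 0, 100]
    - [-0.28, -0.2, 0, 0, 0, 0, 100]
    - [-0.28, -0.2, 0.1, 0, 0, 0, 100]
    - [-0.28, -0.2, 0.3, 0, 0, 0, 100]
    - [-0.28, -0.2, 0.4, 0, 0, 0, 100]

```text
time: 26.32
ee_pos: [0.5312, -0.4287, 0.1426]
eef_rot: [0.382, 0.924, 0.001, -0.001]
ft_force: [-0.5, -0.5, -0.1]
width: 0.087
```

play_rows:
  motion:
    - [0, 0, 0.15, 0, 0, 0, 100]
    - [0, 0, 0.3, 0, 0, 0, 100]
    - [0, 0, 0.4, 0, 0, 0, 100]
    - [0, 0, 0.435, 0, 0, 0, 100]
    - [0, 0, 0.435, 0, 0, 0, 100]

```text
time: 26.95
ee_pos: [0.5316, -0.4309, 0.0585]
eef_rot: [0.383, 0.924, -0.0, 0.0]
ft_force: [0.2, 0.1, 1.0]
width: 0.0871
```

play_rows:
  motion:
    - [0, 0, 0, 0, 0, 0, 60]
    - [0, 0, 0, 0, 0, 0, 0]
    - [0, 0, 0, 0, 0, 0, 0]
    - [0, 0, 0, 0, 0, 0, 0]
    - [0, 0, 0, 0, 0, 0, 0]
  squeeze: 8

```text
time: 27.58
ee_pos: [0.5313, -0.4311, 0.0583]
eef_rot: [0.383, 0.924, -0.0, 0.0]
ft_force: [-1.1, 0.2, 2.4]
width: 0.0573
```

play_rows:
  motion:
    - [0, 0, -0.08, 0, 0, 0, 0]
    - [0, 0, -0.2, 0, 0, 0, 0]
    - [0, 0, -0.4, 0, 0, 0, 0]
    - [0, 0, -0.6, 0, 0, 0, 0]
    - [0, 0, -0.6, 0, 0, 0, 0]

```text
time: 28.2
ee_pos: [0.5323, -0.4323, 0.1826]
eef_rot: [0.383, 0.924, -0.001, 0.003]
ft_force: [0.2, -0.2, -2.0]
width: 0.0576
```

play_rows:
  motion:
    - [0.1, 0.1, 0, 0, 0, 0, 0]
    - [0.25, 0.25, 0, 0, 0, 0, 0]
    - [0.4, 0.39, 0, 0, 0, 0, 0]
    - [0.52, 0.51, 0, 0, 0, 0, 0]
    - [0.52, 0.51, 0, 0, 0, 0, 0]

```text
time: 28.82
ee_pos: [0.5306, -0.2818, 0.1777]
eef_rot: [0.38, 0.925, 0.001, -0.001]
ft_force: [-0.5, -0.6, -0.5]
width: 0.057
```

Run:
```python
from w import *
s=r.read_state();print(s["time"],np.round(s["ee_pos"],4))
c=eyes.camera("scene"); save(c,"s4",cv2.resize(c["image"][190:310,290:470],(750,500),interpolation=cv2.INTER_CUBIC))
```

```text
28.825 [ 0.5306 -0.2818  0.1777]
```

View pics/s4.png

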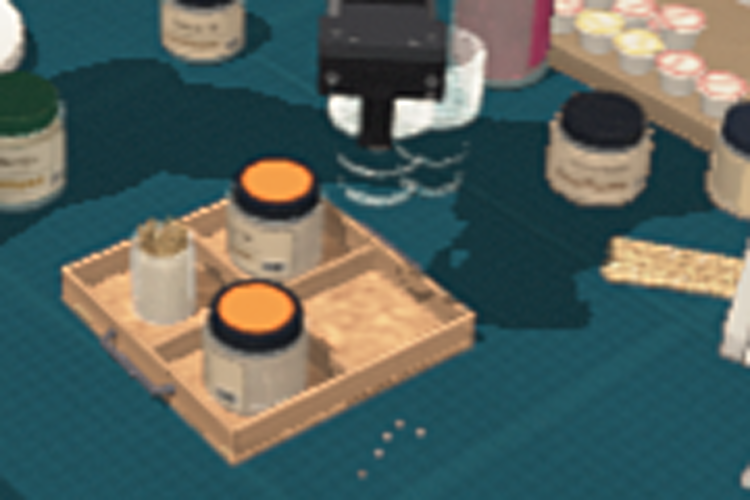

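All three are upright and in place, with the cups held upright above the far-right compartment. I lower the cups.

play_rows:
  motion:
    - [0, 0, 0.12, 0, 0, 0, 0]
    - [0, 0, 0.27, 0, 0, 0, 0]
    - [0, 0, 0.42, 0, 0, 0, 0]
    - [0, 0, 0.53, 0, 0, 0, 0]
    - [0, 0, 0.53, 0, 0, 0, 0]

```text
time: 29.5
ee_pos: [0.5288, -0.2856, 0.0708]
eef_rot: [0.383, 0.924, -0.0, -0.001]
ft_force: [0.1, -0.4, -1.1]
width: 0.0573
```

play_rows:
  motion:
    - [0, 0, 0.02, 0, 0, 0, 0]
    - [0, 0, 0.035, 0, 0, 0, 0]
    - [0, 0, 0.045, 0, 0, 0, 0]
    - [0, 0, 0.045, 0, 0, 0, 0]

```text
time: 30.0
ee_pos: [0.53, -0.2851, 0.0632]
eef_rot: [0.383, 0.924, 0.0, 0.0]
ft_force: [0.3, -0.0, -0.9]
width: 0.0574
```

play_rows:
  motion:
    - [0, 0, 0.005, 0, 0, 0, 0]
    - [0, 0, 0.005, 0, 0, 0, 0]

```text
time: 30.25
ee_pos: [0.53, -0.2852, 0.0623]
eef_rot: [0.383, 0.924, 0.0, 0.0]
ft_force: [-0.3, 0.3, 0.4]
width: 0.0572
```

play_rows:
  motion:
    - [0, 0, 0, 0, 0, 0, 80]
    - [0, 0, 0, 0, 0, 0, 100]
    - [0, 0, 0, 0, 0, 0, 100]
    - [0, 0, 0, 0, 0, 0, 100]
    - [0, 0, 0, 0, 0, 0, 100]

```text
time: 30.88
ee_pos: [0.5299, -0.2852, 0.0621]
eef_rot: [0.383, 0.924, 0.0, -0.0]
ft_force: [-0.4, 0.2, 1.1]
width: 0.0863
```

play_rows:
  motion:
    - [0, 0, -0.1, 0, 0, 0, 100]
    - [0, 0, -0.3, 0, 0, 0, 100]
    - [0, 0, -0.55, 0, 0, 0, 100]
    - [0, 0, -0.8, 0, 0, 0, 100]
    - [0, 0, -0.9, 0, 0, 0, 100]

```text
time: 31.5
ee_pos: [0.5304, -0.2863, 0.2467]
eef_rot: [0.383, 0.924, 0.0, 0.002]
ft_force: [-0.3, -0.4, -1.2]
width: 0.0872
```

play_rows:
  motion:
    - [-0.2, 0, 0, 0, 0, 0, 100]
    - [-0.4, 0, 0, 0, 0, 0, 100]
    - [-0.6, 0, 0, 0, 0, 0, 100]
    - [-0.6, 0, 0, 0, 0, 0, 100]
    - [-0.6, 0, 0, 0, 0, 0, 100]

```text
time: 32.12
ee_pos: [0.6143, -0.3702, 0.2431]
eef_rot: [0.383, 0.924, -0.0, 0.0]
ft_force: [0.9, 0.1, -0.2]
width: 0.0864
```

Run:
```python
from w import *
for n in ("top","scene"):
    c=eyes.camera(n)
    for k,z in Z.items():
        zz=z+.004 if k in("jar_a_mid","toothpicks_mid","spoon_cups_mid") else z
        for q in eyes.landmark_of(c,k)[:2]: print(n,k,round(q["p"],2),np.round(at_z(c,q["xy"],zz)[:2],3))
    if n=="scene": save(c,"s5",cv2.resize(c["image"][170:310,280:490],(780,520),interpolation=cv2.INTER_CUBIC))
```

```text
top caddy 0.68 [ 0.483 -0.228]
top toothpicks_mid 0.39 [ 0.432 -0.181]
top mustard_mid 0.81 [0.459 0.011]
top mustard_mid 0.73 [ 0.434 -0.183]
top plain_cups_mid 0.61 [ 0.684 -0.19 ]
top plain_jar_mid 0.62 [0.69  0.062]
scene caddy 0.83 [ 0.481 -0.237]
scene jar_a_mid 0.71 [ 0.439 -0.275]
scene toothpicks_mid 0.91 [ 0.434 -0.176]
scene spoon_cups_mid 0.63 [ 0.533 -0.284]
scene mustard_mid 0.82 [0.453 0.016]
scene plain_cups_mid 0.85 [ 0.692 -0.191]
scene plain_jar_mid 0.64 [0.689 0.079]
```

View pics/s5.png

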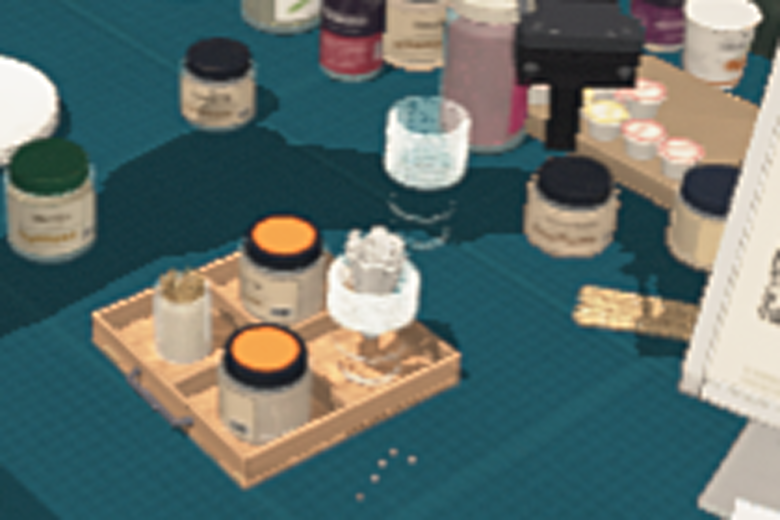

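All four stand upright in their own compartments with the jars diagonal. The caddy and look-alikes haven't moved, and the arm is clear and still.

```bash
python3 -c "
from h import *
print(job.close_job())"
```

```text
the job is handed in; nothing more can be done
None
```

The caddy is loaded and the job is handed in at about 32 s of the 120 s allowed. `close_job()` reports no verdict, so what follows rests on my own last checks.

| Thing | Compartment |
|---|---|
| Orange-stickered jar from the far left of the table | near-right |
| The other orange-stickered jar | far-left, diagonally opposite |
| Jar of cocktail sticks | near-left |
| Cups with white spoons | far-right |

- **Placing:** in the last scene picture all four stand upright on the caddy floor, each in its own compartment.
- **Caddy:** its detected position is within about 5 mm of the first detection, which is within detector noise.
- **Look-alikes:** the mustard, plain cups and plain jar are all upright. Before and after, their positions agree within about 16 mm in the scene view and 9 mm in the top view. I take this as detector scatter, because the arm never touched them.
- **Arm:** it was clear of everything, with the gripper open and about 0.24 m above the table.

**Where the detectors disagreed:** the last top view also reported a second "mustard" where the sticks stand, and it missed the jars and the spoon cups. The picture showed the mustard in its own place, so I treated that second report as false.

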